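Square a set of cartons in the banding jig and clamp its sliding leg at the mark

ROBOT

A 6-joint arm with a two-finger parallel gripper is mounted at the origin on the work surface. World frame = base frame: x ahead of the robot, y to its left, z up, the work surface at z = 0. Lengths are in m, angles in rad, forces in N, time in s.
With the tool pointing down it reaches from about 0.3 to 0.775 m from the base axis. Payload 14.6 kg.
Tool frame: the origin (TCP) lies on the centre line of the jaws, within the pads' length; the fingertips stand 25 mm ahead of it and the grasp point (between the pads) lies 6 mm ahead of it (ctrl.tip_reach is the distance from the TCP to the fingertips, in m); z points along the fingers, y is the line along which they close (so a half turn about z gives the same grasp; the last joint's range is limited). The gripper opens to 94 mm and grips with 3 to 60 N. Pads are 16 mm wide; open, the fingers measure 119 mm over their backs; the gripper's body (75 mm by 177 mm) begins 78 mm behind the grasp point.
Start: joints at [1.146, 0.3, 1.521, -0, 1.321, -0.067], TCP at [0.193, 0.515, 0.23] pointing down, gripper open.
Joint ranges: [-3.03, 3.03], [-0.79, 2.21], [0.23, 2.52], [-1.04, 4.18], [0, 3.07], [-2.55, 2.55]. Speed limits (rad/s): [2.22, 2.22, 2.57, 3.14, 3.14, 3.14].

INTERFACE

Orientations are given as [roll, pitch, yaw] about the fixed x, y, z axes, in that order (R = Rz(yaw) Ry(pitch) Rx(roll)).
In Python, from station import ctrl gives the robot as it stands. The module is installed in compiled form; this text tells all that it offers.
- The arm moves only by the tool apply_moves, never from a script. Its argument "deltas" is a list of rows, each a list of 7 numbers: the closure in counts, from 0 (fully open) to 255 (shut), then the shift along the world's x, y, z in cm, then the turn, a rotation vector about the world's x, y, z in rad. In form: [[jaw, tx, ty, tz, ax, ay, az], ...]. A call has 1 to 10 rows; each row shifts and turns the commanded pose from where the row before left it; what a row does not reach is not made up. A row lasts 1/10 s, in which the tool goes at most 50 mm and 8.59 degrees, less where a joint would pass 70% of its speed; a pose out of reach is approached as far as the arm can. A call with a gripper value outside its range is refused whole. The fingers move at their own pace and stop on an object; "grip_force" is the grip in N (left out, the last holds). Time passes only in rows, so rows that do not move let the fingers close. It gives the time, the measured TCP pose, the force, the opening and the grip force at its end, in the units of the state.
- ctrl.get_obs(): the state, without advancing time (a new reading comes with each control period).
- ctrl.camera(name): name is "side" or "top"; returns a dict with "img" (420x560x3 uint8, red, green, blue), "K" (3x3 intrinsics, pixels), "pose" (4x4, takes a point from camera to world coordinates). Camera axes: x right, y up, looking along -z (the intrinsics and any distortion apply to the point x, -y, -z); pixel columns grow to the right and rows downward; lengths in m; the calibration is good to about 2 mm. A picture is of the moment at which its call begins. There is no depth.
- ctrl.hand_in(): hands the job in; it is judged then, once.
The state is a dict: "time_s": time; "qpos": joint angles; "joint_vel": joint speeds; "tau": joint torques, N m; "ee_pos": TCP position; "eef_rot": TCP orientation; "force": force on the tool from outside, world axes, zero at the start; "moment": the same for the moment, N m; "grip_width": finger opening in m; "grip_force": force on a finger pad.
Only numpy, scipy, OpenCV 4.12 (cv2) and the standard library are available. Lean on these libraries where they do the work, as an engineer would, in place of code of your own. Each camera call takes 0.05 s, during which the arm holds its last target. There are 200 camera calls.

TASK

Stack the two loose kraft cartons squarely on the one already in the banding jig, all lying the same way, and let go of the pile. Then, with the orange cam lever still open, push the jig's sliding leg in until its red pointer is on the green mark, and squeeze the lever fully shut against the leg's grip block while you keep the leg there (a light spring backs it off if you let go before it is clamped). Finish still gripping lever and block between your fingers, so that a colleague can band the pile, and leave everything else on the table where it is.

Things in the scene. Friction and masses are not known exactly. Their poses are not given: they have to be found in the camera images.
- jig: Banding jig, fixed (place and yaw vary): aluminium base plate 130 (x) x 340 (y -150 to 190) x 10; origin at table height on its centre line; +y runs from the end fence to the sliding leg. Steel fence: inner face at y = -125, 100 wide, z 10 to 80, above it a flared lip leaning outwards up to z = 93. Dark rail along y at x = 0, 24 wide, top z = 44. White scale on the plate at x 33 to 53, with a green, a yellow and a blue line.
- pile_seat (a point): Centre of the pile's seat at the top of the two white bearers (70 wide, z = 22, 48 gap between them for the paper band); jig x 0, y -59. A carton in place has its origin over it, long side along jig y. At the green mark 132 is clear from fence to leg, 2 of play: a carton set down a few mm off the fence is pushed home by the leg.
- carton_base: slim kraft carton with a red-framed cream label, 62 (x) x 130 (y) x 16 high, 90 g, origin at the centre of its underside; already lying on the jig's bearers, bottom of the pile
- carton_a: the same kind of carton, 62 x 130 x 16, lying flat on the table to one side of the jig; origin at the centre of its underside, long axis y
- carton_b: the same kind of carton, 62 x 130 x 16, lying flat on the table to the other side of the jig; origin at the centre of its underside, long axis y
- leg (a joint): Sliding leg's position along jig +y, m: 0 = pointer on the green mark (the setting for these cartons); grows as it is drawn outwards, away from the pile (range -0.010 to 0.075, starts 0.035 to 0.070). While the lever is open a light spring pushes it outwards: some 2 N at the mark, plus 1 N of friction; let go there it backs off some 30 mm.
- leg_back (a point): Middle of the leg's upright steel plate, on its back (the face away from the pile): jig y = 15 at leg joint 0, moving with the joint; z = 47. The plate is 100 wide (jig x -50 to 50), 8 thick, z 17 to 77. The leg can be pushed in by this face, beside the grip block.
- leg_grip (a point): Centre of the leg's black grip block across its width, level with the lever (jig x 0, y 30 at leg joint 0, z 60); moves with the leg. The block stands behind the leg's plate on the rail: 30 wide (jig x -15 to 15), jig y 15 to 63 at leg joint 0, z 12 to 80.
- lever (a joint): Cam lever's angle, rad: 0 = closed (upright against the jig -x side of the grip block, clamping the leg), 0.7 = fully open (top leaning out to jig -x); starts 0.55 to 0.70. Turns easily (about 2 N at its top) down to 0.4, then the cam bites: about 10 N squeezed at the top closes it; past centre, in the last 0.1, it stays shut and the leg no longer springs back.
- lever_hinge (a point): Hinge of the orange cam lever, along jig y, at jig x -18.5, y 30 (at leg joint 0), z 36. The lever is 7 thick, 22 wide along jig y, reaches 46 up from the hinge. Closed: outer face at jig x -23, top at z 82, 38 across with the block. Fully open: top at jig x -52, z 71, 67 across with the block.
- lever_tip (a point): centre of the cam lever's top end
- pointer (a point): tip of the red pointer on the leg, on the jig's +x side, just above the scale
- green_mark (a point): inner end of the green line on the jig's scale; the pointer's tip stands over it, at the same jig y, when the leg is set
- white_box: white carton with a blue band, 70 x 110 x 22, a different product; bystander, origin at the centre of its underside
- tape_roll: yellow roll of tape lying flat, 100 across, 48 high; bystander, origin at the centre of its underside
- calculator: grey desk calculator, 150 x 95 x 19; bystander, origin at the centre of its underside
- candy_jar: glass jar with red lid, 84 across, 105 high; bystander, origin at the centre of its underside
- tub_stack: stack of clear plastic tubs, 114 across, 176 high; bystander, origin at the centre of its underside
- stapler: blue desk stapler, 125 x 36 x 42; bystander, origin at the centre of its underside
There are look-alikes about, which are no part of the job. What is shaped like the carton_a but purple is not meant. What is shaped like the carton_b but turquoise is not meant.

How it is judged:
By the outcome, as a careful person would: the job done as asked, in the order asked, and still so for the second after the job is handed in, while the arm keeps its last pose, push and grip.
It also fails if it takes over 58 s, if anything falls off the work surface, if the arm or the gripper's body presses on something with over 40 N, if the wrist force passes 120 N, or if a joint passes its speed limit or range.

## Working session

There is one attempt and no reset: what is moved stays moved. The work goes in short steps, Python scripts to look and compute and a tool call to move; the robot and the scene stay as the last step left them, time stands still between calls to the robot, and variables do not carry over. Pictures are saved under pics/ and viewed, at most 10 in all, crops included, and the job is handed in when it is done.

Besides the shell and the picture viewer there is one more tool, called after "Request:" as a command line: name --pt "numbers of a row" for each row, then --argument value for the rest. apply_moves: Moves the arm, as the interface text tells. Its arguments: {"type":"object","properties":{"deltas":{"type":"array"},"grip_force":{"type":"number"}},"required":["deltas"]}

```bash
mkdir -p pics
cat > h.py <<'E'
import numpy as np, cv2
from station import ctrl
def snap(n,f=None):
    c=ctrl.camera(n)
    if f: cv2.imwrite('pics/'+f,c['img'][:,:,::-1])
    return c
def ray(c,u,v):
    K=c['K'];P=c['pose'];d=np.linalg.solve(K,[u,v,1.]);d=P[:3,:3]@np.array([d[0],-d[1],-d[2]]);return P[:3,3],d
def onz(c,u,v,z):
    o,d=ray(c,u,v);return o+d*(z-o[2])/d[2]
def proj(c,p):
    P=c['pose'];q=P[:3,:3].T@(np.asarray(p)-P[:3,3]);q=c['K']@np.array([q[0],-q[1],-q[2]]);return q[:2]/q[2]
E
python3 - <<'E'
from h import *
a=snap('top','t0.png');b=snap('side','s0.png')
for c in(a,b):print(c['K'].round(1).tolist(),c['pose'].round(3).tolist(),[k for k in c])
print(ctrl.get_obs(),ctrl.tip_reach)
E
```

```text
[[421.6, 0.0, 281.7], [0.0, 421.6, 212.9], [0.0, 0.0, 1.0]] [[0.03, 0.994, -0.102, 0.417], [-1.0, 0.03, 0.001, -0.05], [0.004, 0.102, 0.995, 1.387], [0.0, 0.0, 0.0, 1.0]] ['img', 'K', 'pose']
[[476.6, 0.0, 282.2], [0.0, 476.6, 210.2], [0.0, 0.0, 1.0]] [[-0.97, 0.117, -0.212, 0.233], [-0.242, -0.52, 0.819, 1.253], [-0.014, 0.846, 0.533, 0.907], [0.0, 0.0, 0.0, 1.0]] ['img', 'K', 'pose']
{'time_s': 0.1, 'qpos': array([ 1.14641009e+00,  3.00394489e-01,  1.52149616e+00,  2.11995610e-05,
        1.32068042e+00, -6.65663209e-02]), 'joint_vel': array([ 0.00041904, -0.00029698, -0.00403813, -0.00101712,  0.00032823,
       -0.00102322]), 'tau': array([ 3.21647960e-03, -5.32635355e+01, -3.53289199e+01,  7.10139703e-02,
        2.34016153e-02, -1.08331852e-05]), 'ee_pos': array([0.19252788, 0.51499247, 0.22996426]), 'eef_rot': array([-3.14061777e+00, -8.55708971e-05,  2.78376744e+00]), 'force': array([ 0.296396  , -0.35461405, -0.02881426]), 'moment': array([-0.00609046, -0.02705748,  0.036759  ]), 'grip_force': 0.0, 'grip_width': 0.09361476360784508} 0.025
```

View pics/t0.png

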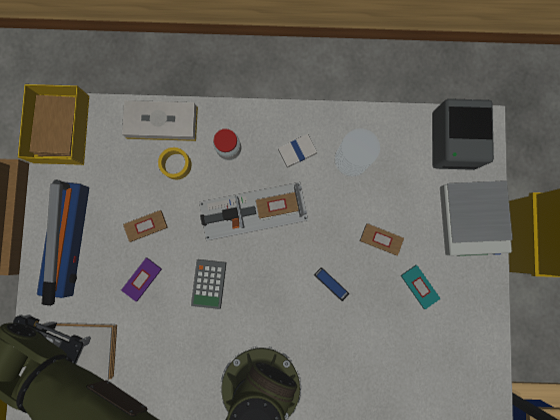

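View pics/s0.png

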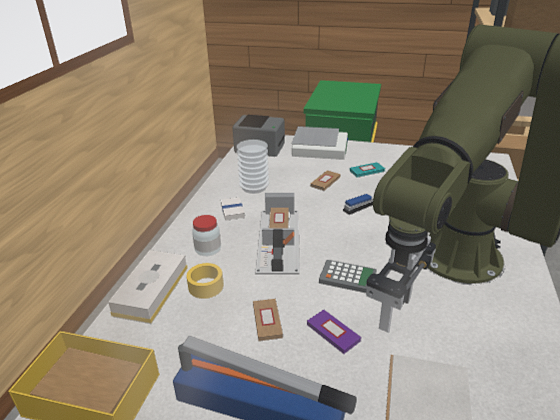

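The top view shows the jig at about (252,211), with its fence at the right (302,203) and its lever at (236,223). Several things have the carton shape: kraft at (145,225), kraft at (382,239), purple at (141,279), turquoise at (420,287), and the base carton in the jig at (278,205). The two loose kraft ones fit; the purple and turquoise ones are the look-alikes.

```bash
cat >> h.py <<'E'
def comps(m,mn=20):
    n,l,s,ce=cv2.connectedComponentsWithStats(m.astype(np.uint8));return [(l==i,s[i],ce[i]) for i in range(1,n) if s[i][4]>=mn]
def kraft(c):
    h=cv2.cvtColor(c['img'],cv2.COLOR_RGB2HSV).astype(int);H,S,V=h[...,0],h[...,1],h[...,2]
    return (H>=7)&(H<=18)&(S>80)&(V>80)
def rect(c,m,z):
    cn,_=cv2.findContours(m.astype(np.uint8),cv2.RETR_EXTERNAL,cv2.CHAIN_APPROX_NONE)
    p=np.vstack([k[:,0] for k in cn]);P=np.array([onz(c,u,v,z)[:2] for u,v in p])
    (x,y),(w,h),an=cv2.minAreaRect((P*1000).astype(np.float32))
    if w>h: an+=90;w,h=h,w   # an: short-axis dir; long = an+90
    return x,y,w,h,(an+90+90)%180-90
E
python3 - <<'E'
from h import *
c=snap('top')
h=cv2.cvtColor(c['img'],cv2.COLOR_RGB2HSV);print(h[213,135],h[233,372],h[205,262],h[223,236],h[200,236])
for m,s,ce in comps(kraft(c),60):
    print(s,ce.round(1),np.round(rect(c,m,.016),1),np.round(rect(c,m,.038),1))
I=c['img'][175:265,115:415,::-1]
cv2.imwrite('pics/crop.png',cv2.resize(np.vstack([I[:,:]]),None,fx=2.66,fy=2.66,interpolation=cv2.INTER_CUBIC))
I=c['img'][178:245,190:315,::-1]
cv2.imwrite('pics/crop2.png',cv2.resize(I,None,fx=6,fy=6,interpolation=cv2.INTER_CUBIC))
E
```

```text
[ 30   7 138] [ 16 110 104] [ 16 111 101] [ 10 159  90] [ 90   7 105]
[ 95   0  50  22 188] [116.2  14.9] [1234.6  520.8   69.   168.8   81.3] [1221.5  511.6   67.9  166.1   81.3]
[109   0  29   8  70] [123.9   3.1] [1265.1  516.1   25.5   95.6  -88.2] [1251.5  507.    25.1   94.1  -88.2]
[480   0  14  15  64] [486.8   8.1] [1286.5 -738.2   35.6   52.6  -39.5] [1272.5 -727.2   35.1   51.8  -39.5]
[ 53   3  46  17 180] [79.3 13.1] [1230.1  677.2   56.2  155.2  -82.1] [1217.1  665.5   55.3  152.7  -82.1]
[278   9  43  18 206] [300.1  20. ] [1225.1  -92.7   58.   144.2  -76.3] [1212.1  -92.    57.1  141.9  -76.3]
[175  11  37  13  70] [186.6  19.5] [1207.6  278.4   33.9  131.6   72.5] [1194.9  273.2   33.4  129.5   72.5]
[184  11  15  11  61] [192.1  16.1] [1227.1  276.5   34.3   45.9   61. ] [1214.1  271.3   33.7   45.2   61. ]
[219  10  59  16 164] [251.9  20.7] [1228.3   83.7   54.   198.6   90. ] [1215.3   81.6   53.1  195.4   90. ]
[325  10  21  16  67] [333.1  18.5] [1230.2 -206.4   36.9   77.9   58.1] [1217.2 -203.9   36.3   76.7   58.1]
[146  12  31  11  99] [160.6  18.6] [1220.
[... 737 characters left out ...]
4] [ 62.7 228.2] [463.2 661.8  16.1 312.4  -4.1] [462.5 650.4  15.9 307.4  -4.1]
[256 192  42  26 535] [276.8 205. ] [583.8 -33.6  60.9 130.3 -76.9] [581.1 -33.9  59.9 128.2 -76.9]
[124 211  42  31 536] [144.7 225.6] [502.7 394.2  61.9 127.8 -67. ] [501.3 387.1  60.9 125.7 -67. ]
[232 218   7  11  64] [234.9 222.9] [520.2 100.3  19.6  32.7   2.4] [518.6  97.9  19.2  32.2   2.4]
[361 224  43  31 548] [381.6 239.3] [ 482.1 -378.6   61.5  128.3   70.1] [ 481.  -373.4   60.5  126.2   70.1]
[ 57 324  58  55 212] [ 98.8 341.1] [143.  522.8 116.8 243.4  47.7] [147.4 513.6 114.9 239.5  47.7]
[512 383  48  25 411] [536.9 392.3] [  14.1 -864.3   62.4  154.2   80.6] [  20.6 -851.3   61.4  151.7   80.6]
```

View pics/crop.png

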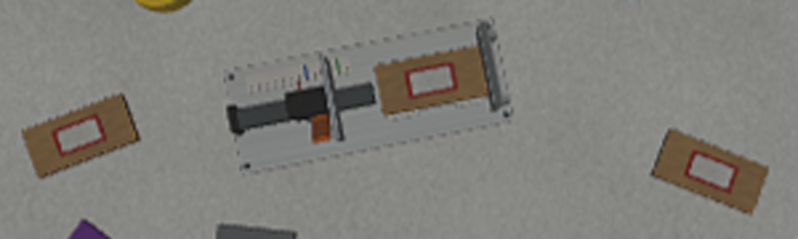

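View pics/crop2.png

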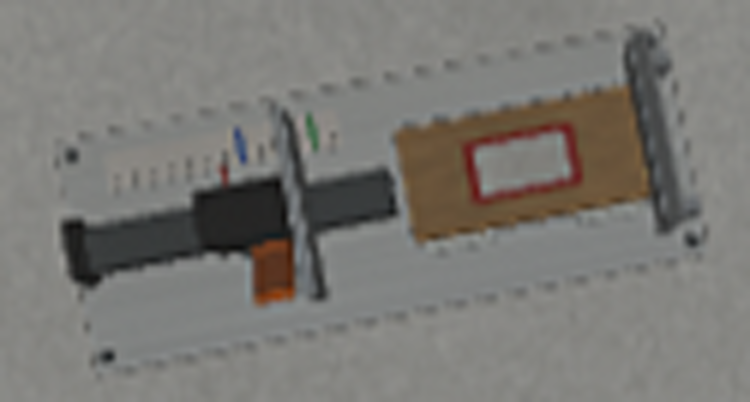

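The crop confirms two loose kraft cartons with red-framed cream labels: left at (145,225) is A and right at (382,239) is B. The jig's leg is drawn out and the orange lever leans to the lower (robot) side. Its red pointer is at about (227,207) px and the green line at about (242,200) px. One more measurement for jig yaw and origin.

Run:
```python
from h import *
t=snap('top');s=snap('side')
def hull(m):
    cn,_=cv2.findContours(m.astype(np.uint8),cv2.RETR_EXTERNAL,cv2.CHAIN_APPROX_NONE)
    h=cv2.convexHull(np.vstack(cn));o=np.zeros(m.shape,np.uint8);cv2.fillPoly(o,[h],1);return o>0
def pix(c,m,z):
    P=np.array([onz(c,u,v,z)[:2] for v,u in np.argwhere(m)])*1000
    mu=P.mean(0);w,V=np.linalg.eigh(np.cov(P.T));l=V[:,1];return mu.round(1),np.sqrt(12*w).round(1),round(np.degrees(np.arctan2(l[1],l[0]))%180,2)
for nm,c in(('top',t),('side',s)):
  for m,st,ce in comps(kraft(c),60):
    for g,(x,y,z) in dict(A=(.503,.394,.016),B=(.482,-.379,.016),base=(.581,-.034,.038)).items():
      p=proj(c,(x,y,z))
      if np.hypot(*(p-ce))<12: print(nm,g,st[4],*pix(c,hull(m),z))
# plate bolts/corners (top)
for u,v in((201.7,203.8),(208,237.3),(305.3,217.7)):print('bolt',(onz(t,u,v,.011)*1000).round(1))
h=cv2.cvtColor(t['img'],cv2.COLOR_RGB2HSV).astype(int);H,S,V=h[...,0],h[...,1],h[...,2]
R=np.zeros(H.shape,bool);R[180:245,190:315]=1
for n,m,z in(('red',((H<7)|(H>172))&(S>90)&R,.014),('green',(H>45)&(H<85)&(S>40)&R,.0105),('blue',(H>100)&(H<130)&(S>90)&R,.0105),('orange',(H<=14)&(S>140)&R,.072)):
    for mm,st,ce in comps(m,2):
        print(n,st[4],ce.round(1),(onz(t,*ce,z)*1000).round(1))
```

```text
top base 539 [580.9 -34. ] [ 62.8 129.5] 103.41
top A 531 [502.3 394.2] [ 63.3 128.8] 113.05
top B 549 [ 482.  -378.2] [ 63.5 129.8] 70.25
side B 211 [ 477.4 -372.5] [ 69.1 136. ] 73.9
side base 237 [580.4 -35.8] [ 59.1 121.2] 103.16
side A 651 [499.1 402.6] [ 61.4 140.2] 112.7
bolt [580.5 212.8  11. ]
bolt [471.2 186.9  11. ]
bolt [ 544.8 -128.6   11. ]
red 51 [277.8 205.6] [581.6 -37.4  14. ]
red 4 [271.5 201. ] [596.3 -16.2  14. ]
red 4 [276.5 200. ] [600.1 -32.5  14. ]
red 3 [227. 207.] [572.1 128.9  14. ]
green 8 [241.5 199.5] [598.7  82.7  10.5]
blue 3 [230. 203.] [586.  120.1  10.5]
orange 4 [279.5 199. ] [595.8 -42.6  72. ]
orange 7 [284.3 199.6] [594.4 -57.7  72. ]
orange 23 [268.6 205.9] [573.   -9.1  72. ]
orange 4 [274.5 200. ] [592.1 -27.   72. ]
orange 7 [285.7 206. ] [574.2 -62.8  72. ]
orange 4 [281.5 209. ] [564.3 -49.8  72. ]
orange 3 [276. 210.] [560.7 -32.7  72. ]
orange 62 [235.4 222.6] [517.3  93.   72. ]
```

Bolts give yaw 13.2° and origin (567.2, 23.7) mm, so the seat is at (580.7, -33.8). That agrees with the base carton at (580.9, -34.0). Leg is about 51 mm out. Moving above A.

Request:
apply_moves --pt "0 3.5 -1.35 0 0 0 -0.09" --pt "0 3.5 -1.35 0 0 0 -0.09" --pt "0 3.5 -1.35 0 0 0 -0.09" --pt "0 3.5 -1.35 0 0 0 -0.09" --pt "0 3.5 -1.35 0 0 0 -0.09" --pt "0 3.5 -1.35 0 0 0 -0.09" --pt "0 3.5 -1.35 0 0 0 -0.09" --pt "0 3.5 -1.35 0 0 0 -0.09" --pt "0 2.98 -1.28 -5 0 0 -0.091" --pt "0 0 0 -5 0 0 0" --grip_force 25

```text
time_s: 1.25
ee_pos: [0.5009, 0.395, 0.1386]
eef_rot: [3.138, -0.001, 1.966]
force: [0.9, 1.7, -1.1]
grip_width: 0.094
grip_force: 0.0
```

Request:
apply_moves --pt "0 0 0 -4 0 0 0" --pt "0 0 0 -4 0 0 0" --pt "0 0 0 -1.5 0 0 0" --pt "0 0 0 -0.7 0 0 0" --pt "0 0 0 0 0 0 0"

```text
time_s: 1.75
ee_pos: [0.4979, 0.3967, 0.0372]
eef_rot: [3.141, -0.0, 1.973]
force: [0.1, 0.1, -0.5]
grip_width: 0.0936
grip_force: 0.0
```

Request:
apply_moves --pt "0 0 0 0 0 0 0" --pt "0 0 0 0 0 0 0"

```text
time_s: 1.95
ee_pos: [0.4982, 0.397, 0.0383]
eef_rot: [3.139, -0.001, 1.973]
force: [0.0, 0.2, -0.8]
grip_width: 0.0939
grip_force: 0.0
```

Some rows were clipped; correcting and gripping.

Request:
apply_moves --pt "0 0.4 -0.3 -0.5 0 0 0" --pt "0 0 0 -0.5 0 0 0" --pt "60 0 0 0 0 0 0" --pt "120 0 0 0 0 0 0" --pt "160 0 0 0 0 0 0" --pt "160 0 0 0 0 0 0" --pt "160 0 0 0 0 0 0"

```text
time_s: 2.65
ee_pos: [0.5017, 0.3935, 0.0267]
eef_rot: [3.141, -0.0, 1.973]
force: [-0.1, 0.3, 0.4]
grip_width: 0.0614
grip_force: 25.0
```

Request:
apply_moves --pt "160 0 0 3 0 0 0" --pt "160 0 0 4 0 0 0" --pt "160 0 -2 4 0 0 0" --pt "160 0.5 -4 1 0 0 0" --pt "160 1 -4 0 0 0 -0.03" --pt "160 1 -4 0 0 0 -0.03" --pt "160 1 -4 0 0 0 -0.03" --pt "160 1 -4 0 0 0 -0.03" --pt "160 1 -4 0 0 0 -0.03" --pt "160 1 -4 0 0 0 -0.022"

```text
time_s: 3.65
ee_pos: [0.5668, 0.0918, 0.1466]
eef_rot: [3.141, 0.0, 1.8]
force: [1.4, 0.7, -0.5]
grip_width: 0.062
grip_force: 25.0
```

Request:
apply_moves --pt "160 0.8 -4 0 0 0 0" --pt "160 0.5 -4 0 0 0 0" --pt "160 0 -3 0 0 0 0" --pt "160 0 -1 0 0 0 0" --pt "160 0 0 0 0 0 0" --pt "160 0 0 0 0 0 0"

```text
time_s: 4.25
ee_pos: [0.5796, -0.0255, 0.1465]
eef_rot: [3.142, -0.0, 1.801]
force: [-0.3, 0.5, -0.5]
grip_width: 0.062
grip_force: 25.0
```

Request:
apply_moves --pt "160 0.05 -0.5 -2 0 0 0" --pt "160 0 0 -3 0 0 0" --pt "160 0 0 -2 0 0 0" --pt "160 0 0 -0.4 0 0 0" --pt "160 0 0 -0.3 0 0 0" --pt "160 0 0 0 0 0 0" --pt "160 0 0 0 0 0 0"

```text
time_s: 4.95
ee_pos: [0.5806, -0.0313, 0.0706]
eef_rot: [3.14, 0.0, 1.801]
force: [0.4, -0.8, -1.8]
grip_width: 0.0616
grip_force: 25.0
```

Request:
apply_moves --pt "160 0 0 -0.2 0 0 0" --pt "160 0 0 -0.2 0 0 0" --pt "160 0 0 0 0 0 0"

```text
time_s: 5.25
ee_pos: [0.58, -0.0316, 0.0654]
eef_rot: [-3.141, -0.0, 1.801]
force: [-0.1, -0.7, -0.3]
grip_width: 0.0617
grip_force: 25.0
```

Run:
```python
from h import *
snap('side','s1.png');o=ctrl.get_obs();print(o['ee_pos'],o['force'])
c=cv2.imread('pics/s1.png')[150:290,200:360];cv2.imwrite('pics/s1c.png',cv2.resize(c,None,fx=4,fy=4,interpolation=cv2.INTER_CUBIC))
```

```text
[ 0.58006431 -0.03162367  0.06545744] [ 0.81668751  0.39168573 -0.38457642]
```

View pics/s1c.png

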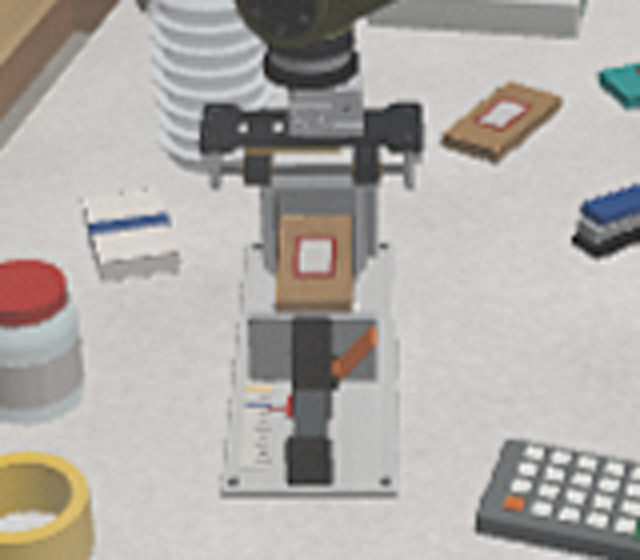

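Carton A sits squarely over the base carton at about (315,260) in the crop, with the lever open at (355,350). Release it and go to B.

Request:
apply_moves --pt "130 0 0 0 0 0 0" --pt "60 0 0 0 0 0 0" --pt "0 0 0 0 0 0 0" --pt "0 0 0 2 0 0 0" --pt "0 0 0 4 0 0 0" --pt "0 0 0 3 0 0 0" --pt "0 0 0 0 0 0 0"

```text
time_s: 6.0
ee_pos: [0.5818, -0.0318, 0.16]
eef_rot: [3.135, 0.002, 1.801]
force: [0.5, -0.1, 0.4]
grip_width: 0.0942
grip_force: 0.0
```

Request:
apply_moves --pt "0 -0.5 -2 0 0 0 0" --pt "0 -1 -4 0 0 0 -0.075" --pt "0 -1 -4 0 0 0 -0.075" --pt "0 -1 -4 0 0 0 -0.075" --pt "0 -1 -4 0 0 0 -0.075" --pt "0 -1 -4 0 0 0 -0.075" --pt "0 -1 -4 0 0 0 -0.075" --pt "0 -1.2 -4 0 0 0 -0.075" --pt "0 -1.2 -3 0 0 0 -0.05" --pt "0 -0.9 -1.6 0 0 0 0"

```text
time_s: 7.0
ee_pos: [0.4809, -0.3795, 0.1545]
eef_rot: [-3.141, -0.0, 1.223]
force: [1.2, 0.7, -0.1]
grip_width: 0.0941
grip_force: 0.0
```

Request:
apply_moves --pt "0 0 0 -4 0 0 0" --pt "0 0 0 -4 0 0 0" --pt "0 0 0 0 0 0 0" --pt "0 0 0 0 0 0 0"

```text
time_s: 7.4
ee_pos: [0.4824, -0.3771, 0.076]
eef_rot: [-3.141, -0.0, 1.227]
force: [-0.1, -0.2, 0.6]
grip_width: 0.0943
grip_force: 0.0
```

Request:
apply_moves --pt "0 0 -0.1 -3 0 0 0" --pt "0 0 0 -1.5 0 0 0" --pt "0 0 0 -0.4 0 0 0" --pt "60 0 0 0 0 0 0" --pt "120 0 0 0 0 0 0" --pt "160 0 0 0 0 0 0" --pt "160 0 0 0 0 0 0" --pt "160 0 0 0 0 0 0"

```text
time_s: 8.2
ee_pos: [0.4823, -0.3787, 0.0271]
eef_rot: [3.141, 0.0, 1.226]
force: [-0.7, 0.7, 4.4]
grip_width: 0.0622
grip_force: 25.0
```

Run:
```python
from h import *
o=ctrl.get_obs();print(o['ee_pos'],o['force'],o['grip_width'])
t=snap('top','t2.png');m,st,ce=[k for k in comps(kraft(t),200) if np.hypot(*(k[2]-[277,205]))<15][0]
cn,_=cv2.findContours(m.astype(np.uint8),0,1);hh=cv2.convexHull(np.vstack(cn));o=np.zeros(m.shape,np.uint8);cv2.fillPoly(o,[hh],1)
P=np.array([onz(t,u,v,.054)[:2] for v,u in np.argwhere(o)])*1000;w,V=np.linalg.eigh(np.cov(P.T))
print(P.mean(0),np.sqrt(12*w),np.degrees(np.arctan2(V[1,1],V[0,1]))%180)
```

```text
[ 0.48229391 -0.37873666  0.0270999 ] [-0.66618065  0.67058454  4.42886324] 0.062171122235573126
[580.22546374 -31.86241917] [ 64.545367   131.33494072] 102.81076911990493
```

Request:
apply_moves --pt "160 0 0 3 0 0 0" --pt "160 0 0 4 0 0 0" --pt "160 0 0 4 0 0 0" --pt "160 0.5 2 2.3 0 0 0" --pt "160 1 4 0 0 0 0.075" --pt "160 1 4 0 0 0 0.075" --pt "160 1 4 0 0 0 0.075" --pt "160 1 4 0 0 0 0.075" --pt "160 1 4 0 0 0 0.075" --pt "160 1 4 0 0 0 0.075"

```text
time_s: 9.25
ee_pos: [0.5472, -0.1169, 0.1596]
eef_rot: [3.142, -0.0, 1.679]
force: [0.7, 0.1, -0.4]
grip_width: 0.062
grip_force: 25.0
```

Request:
apply_moves --pt "160 1.2 4 0 0 0 0.075" --pt "160 1.2 3 0 0 0 0.05" --pt "160 0.9 1.7 0 0 0 0" --pt "160 0 0 0 0 0 0" --pt "160 0 0 0 0 0 0"

```text
time_s: 9.75
ee_pos: [0.5799, -0.0318, 0.1593]
eef_rot: [-3.141, -0.0, 1.801]
force: [-0.5, 0.2, -0.7]
grip_width: 0.0617
grip_force: 25.0
```

Request:
apply_moves --pt "160 0 0 -3 0 0 0" --pt "160 0 0 -3 0 0 0" --pt "160 0 0 -1 0 0 0" --pt "160 0 0 -0.4 0 0 0" --pt "160 0 0 -0.3 0 0 0" --pt "160 0 0 0 0 0 0" --pt "160 0 0 0 0 0 0"

```text
time_s: 10.45
ee_pos: [0.5806, -0.0317, 0.0835]
eef_rot: [3.14, 0.001, 1.801]
force: [-0.1, 1.0, -1.4]
grip_width: 0.0621
grip_force: 25.0
```

Request:
apply_moves --pt "160 0 0 -0.15 0 0 0" --pt "160 0 0 -0.1 0 0 0" --pt "160 0 0 0 0 0 0" --pt "160 0 0 0 0 0 0"

```text
time_s: 10.85
ee_pos: [0.5804, -0.0316, 0.0811]
eef_rot: [3.141, 0.0, 1.801]
force: [-2.6, 0.1, 8.4]
grip_width: 0.0617
grip_force: 25.0
```

Request:
apply_moves --pt "130 0 0 0 0 0 0" --pt "60 0 0 0 0 0 0" --pt "0 0 0 0 0 0 0" --pt "0 0 0 2 0 0 0" --pt "0 0 0 3 0 0 0" --pt "0 0 0 3 0 0 0" --pt "0 0 0 0 0 0 0"

```text
time_s: 11.55
ee_pos: [0.5816, -0.0317, 0.164]
eef_rot: [3.136, 0.002, 1.801]
force: [0.0, -0.0, 0.2]
grip_width: 0.094
grip_force: 0.0
```

Request:
apply_moves --pt "0 -1.3 3.3 0 0 0 0" --pt "0 -1.3 3.3 0 0 0 0" --pt "0 -1.3 3.3 0 0 0 0" --pt "0 -1.1 3.2 0 0 0 0" --pt "0 0 0 -2 0 0 0" --pt "0 0 0 0 0 0 0"

```text
time_s: 12.15
ee_pos: [0.5287, 0.0999, 0.1376]
eef_rot: [-3.138, -0.0, 1.802]
force: [-0.8, -0.6, 0.1]
grip_width: 0.0936
grip_force: 0.0
```

Run:
```python
from h import *
s=snap('side','s3.png');o=ctrl.get_obs();print(o['ee_pos'],o['grip_width'])
yw=np.radians(13.2);O=np.array([.5672,.0237,0]);R=np.array([[np.cos(yw),-np.sin(yw),0],[np.sin(yw),np.cos(yw),0],[0,0,1]])
for n,p in dict(tipL=(-18-.0,0,0)).items():pass
J=lambda x,y,z:proj(s,O+R@np.array([x,y,z])/1000)
print('TCP jig',R.T@(o['ee_pos']-O)*1000)
for n,p in dict(green_in=(33,50,10),green_out=(53,50,10),block_top_near=(0,113,80),plate_c=(0,190,10),leverhinge=(-18.5,80,36)).items():print(n,(J(*p)-[200,150])*4)
c=cv2.imread('pics/s3.png')[150:290,200:360];cv2.imwrite('pics/s3c.png',cv2.resize(c,None,fx=4,fy=4,interpolation=cv2.INTER_CUBIC))
```

```text
[0.52943009 0.09945614 0.13881992] 0.09369901677071822
TCP jig [-19.47300771  82.37936908 138.81991905]
green_in [269.32992924 375.60772801]
green_out [244.18633199 375.68445934]
block_top_near [307.13687851 349.74752602]
plate_c [306.55968675 488.89199067]
leverhinge [333.23398299 371.24124097]
```

View pics/s3c.png

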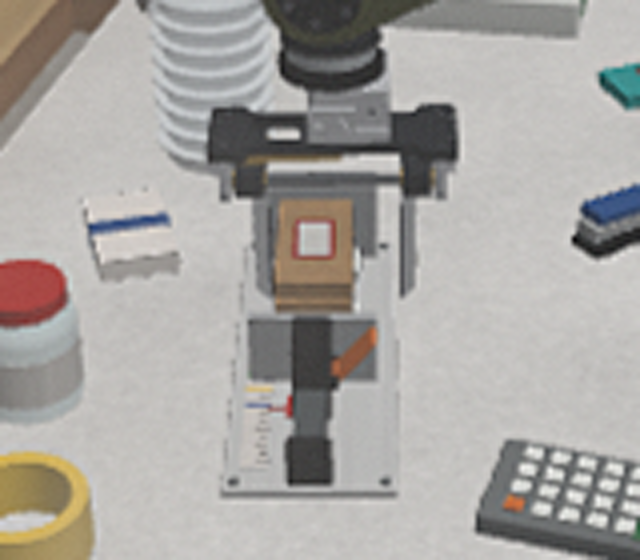

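The pile is square, seen at about (315,260) in the crop with three layers flush. The lever is open at (355,350) and the pointer at (270,408) is beside the blue line. Descending around the block and lever.

Request:
apply_moves --pt "0 0 0 -2 0 0 0" --pt "0 0 0 -2 0 0 0" --pt "0 0 0 -1.5 0 0 0" --pt "0 0 0 -1.2 0 0 0" --pt "0 0 0 0 0 0 0"

```text
time_s: 12.7
ee_pos: [0.5297, 0.0989, 0.0719]
eef_rot: [-3.139, -0.0, 1.8]
force: [-0.2, -0.2, 0.3]
grip_width: 0.0938
grip_force: 0.0
```

```bash
cat >> h.py <<'E'
yw=np.radians(13.2);O=np.array([.5672,.0237,0]);R=np.array([[np.cos(yw),-np.sin(yw),0],[np.sin(yw),np.cos(yw),0],[0,0,1]])
tj=lambda p:(R.T@(np.asarray(p)-O)*1000).round(1)
def marks(f=None):
    s=snap('side',f);h=cv2.cvtColor(s['img'],cv2.COLOR_RGB2HSV).astype(int);H,S,V=h[...,0],h[...,1],h[...,2]
    c0=proj(s,O+R@np.array([.043,.07,.01]));W=np.zeros(H.shape,bool);W[int(c0[1])-22:int(c0[1])+30,int(c0[0])-14:int(c0[0])+20]=1
    for n,m,z in(('red',((H<8)|(H>172))&(S>100)&W,.012),('green',(H>45)&(H<85)&(S>50)&W,.0105),('blue',(H>100)&(H<130)&(S>90)&W,.0105),('yel',(H>15)&(H<32)&(S>80)&W,.0105)):
        for mm,st,ce in comps(m,3):
            q=np.argwhere(mm);i=q[:,1].argmin();tip=q[q[:,1]<=q[i,1]+1].mean(0)
            print(n,st[4],ce.round(1),'jig',tj(onz(s,*ce,z))[:2],'left end',tj(onz(s,tip[1],tip[0],z))[:2])
    o=ctrl.get_obs();print('TCP jig',tj(o['ee_pos']),'F jig',(R.T@o['force']).round(1),'w',round(o['grip_width'],4))
E
python3 -c "
from h import *
marks()"
```

```text
red 6 [271.8 251.2] jig [17.3 90.8] left end [17.3 90.8]
yel 3 [271. 225.] jig [ 25.  -56.6] left end [ 26.7 -56.6]
yel 6 [264.5 247. ] jig [41.2 67.1] left end [47.5 67.1]
TCP jig [-18.8  81.8  73. ] F jig [ 0.5  0.8 -0.4] w 0.0944
```

Request:
apply_moves --pt "0 0.23 -0.97 0 0 0 0" --pt "0 0.23 -0.97 0 0 0 0" --pt "0 0.23 -0.97 0 0 0 0" --pt "0 0.23 -0.97 0 0 0 0" --pt "0 0 0 0 0 0 0" --pt "0 0 0 0 0 0 0"

```text
time_s: 13.35
ee_pos: [0.5394, 0.0602, 0.073]
eef_rot: [3.142, 0.0, 1.8]
force: [-0.1, 0.3, -0.6]
grip_width: 0.094
grip_force: 0.2
```

```bash
python3 -c "
from h import *
marks('s4.png')
c=cv2.imread('pics/s4.png')[170:290,230:350];cv2.imwrite('pics/s4c.png',cv2.resize(c,None,fx=5,fy=5,interpolation=cv2.INTER_CUBIC))"
```

```text
red 8 [272.5 244.5] jig [16.3 56. ] left end [16.3 56. ]
yel 5 [264. 247.] jig [42.8 67.1] left end [47.5 67.1]
TCP jig [-18.7  42.2  73. ] F jig [-0.4  0.5  0.3] w 0.0944
```

View pics/s4c.png

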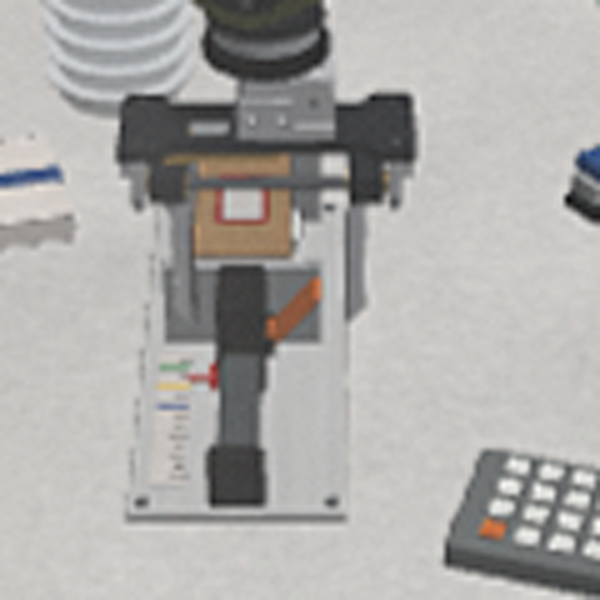

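Pointer is at (205,378) in the crop and green line at (172,367), so the leg follows but is not on the mark yet. Keep pushing, more gently.

Request:
apply_moves --pt "0 0.11 -0.49 0 0 0 0" --pt "0 0.11 -0.49 0 0 0 0" --pt "0 0.09 -0.39 0 0 0 0" --pt "0 0.05 -0.2 0 0 0 0" --pt "0 0 0 0 0 0 0" --pt "0 0 0 0 0 0 0"

```text
time_s: 14.0
ee_pos: [0.5429, 0.0448, 0.0729]
eef_rot: [-3.142, 0.0, 1.801]
force: [-0.1, 0.7, 0.3]
grip_width: 0.0935
grip_force: 0.5
```

```bash
python3 -c "
from h import *
marks('s5.png')"
```

```text
red 9 [272.3 241.6] jig [17.4 40.2] left end [19.1 40.4]
yel 6 [264.5 247. ] jig [41.2 67.1] left end [47.5 67.1]
TCP jig [-18.8  26.1  73. ] F jig [0.2 1.8 0.1] w 0.0942
```

Request:
apply_moves --pt "0 0.05 -0.2 0 0 0 0" --pt "0 0 0 0 0 0 0" --pt "0 0 0 0 0 0 0"

```text
time_s: 14.35
ee_pos: [0.5433, 0.043, 0.073]
eef_rot: [-3.141, -0.0, 1.801]
force: [-1.9, 3.3, 0.5]
grip_width: 0.0937
grip_force: 1.4
```

Request:
apply_moves --pt "0 0.03 -0.15 0 0 0 0" --pt "0 0 0 0 0 0 0" --pt "0 0 0 0 0 0 0"

```text
time_s: 14.65
ee_pos: [0.5437, 0.0414, 0.073]
eef_rot: [-3.142, -0.0, 1.801]
force: [-1.1, 4.4, 0.7]
grip_width: 0.0941
grip_force: 2.0
```

```bash
python3 -c "
from h import *
marks('s6.png')
c=cv2.imread('pics/s6.png')[190:270,240:340];cv2.imwrite('pics/s6c.png',cv2.resize(c,None,fx=7,fy=7,interpolation=cv2.INTER_CUBIC))"
```

```text
red 9 [272.6 241.2] jig [16.7 38.4] left end [16.7 38.4]
yel 6 [264.5 247. ] jig [41.2 67.1] left end [47.5 67.1]
TCP jig [-18.8  22.6  73. ] F jig [-0.1  4.5  0.9] w 0.0939
```

View pics/s6c.png

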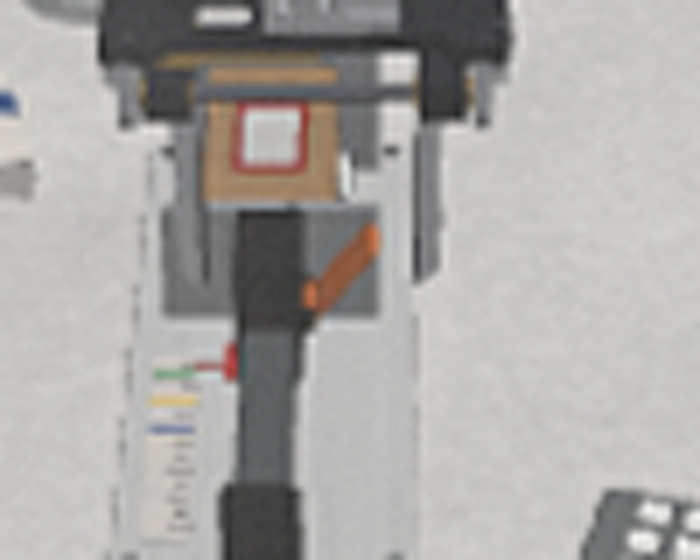

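Request:
apply_moves --pt "0 0.03 -0.15 0 0 0 0" --pt "0 0 0 0 0 0 0" --pt "0 0 0 0 0 0 0"

```text
time_s: 15.0
ee_pos: [0.5437, 0.0412, 0.073]
eef_rot: [-3.141, -0.002, 1.802]
force: [-3.5, 13.8, 1.6]
grip_width: 0.0942
grip_force: 7.3
```

Request:
apply_moves --pt "0 0.02 -0.1 0 0 0 0" --pt "0 0 0 0 0 0 0" --pt "0 0 0 0 0 0 0"

```text
time_s: 15.3
ee_pos: [0.5438, 0.041, 0.073]
eef_rot: [-3.141, -0.003, 1.803]
force: [-4.5, 20.7, 3.9]
grip_width: 0.0938
grip_force: 10.8
```

Hard stop: the cartons are home between fence and leg, so the leg is at -2 mm at TCP jig y of about 22.4. The mark is therefore at TCP y of about 24.4. Back off to it, then bring the jaws to the block and lever.

Request:
apply_moves --pt "0 -0.1 0.42 0 0 0 0" --pt "0 0 0 0 0 0 0" --pt "0 0 0 0 0 0 0" --pt "35 0 0 0 0 0 0" --pt "70 0 0 0 0 0 0" --pt "70 0 0 0 0 0 0" --grip_force 40

```text
time_s: 15.9
ee_pos: [0.5434, 0.0429, 0.0731]
eef_rot: [3.141, 0.0, 1.801]
force: [1.1, 1.5, -0.3]
grip_width: 0.0731
grip_force: 0.9
```

```bash
python3 -c "
from h import *
marks('s7.png')"
```

```text
red 8 [272.5 241.5] jig [16.8 39.9] left end [16.8 39.9]
yel 6 [264.5 247. ] jig [41.2 67.1] left end [47.5 67.1]
TCP jig [-18.9  24.2  73. ] F jig [0.9 1.1 0.8] w 0.0702
```

Request:
apply_moves --pt "77 0.12 0.03 0 0 0 0" --pt "84 0.12 0.03 0 0 0 0" --pt "91 0.12 0.03 0 0 0 0" --pt "98 0.12 0.03 0 0 0 0" --pt "105 0.12 0.03 0 0 0 0" --pt "112 0.12 0.03 0 0 0 0" --pt "112 0 0 0 0 0 0"

```text
time_s: 16.65
ee_pos: [0.5504, 0.0449, 0.0729]
eef_rot: [-3.141, -0.0, 1.801]
force: [-3.6, 1.1, 0.8]
grip_width: 0.0528
grip_force: 1.9
```

```bash
python3 -c "
from h import *
marks('s8.png')"
```

```text
red 8 [272.5 241.5] jig [16.8 39.9] left end [16.8 39.9]
yel 6 [264.5 247. ] jig [41.2 67.1] left end [47.5 67.1]
TCP jig [-11.6  24.5  72.9] F jig [-4.1  2.4  2.3] w 0.0528
```

Request:
apply_moves --pt "119 0.12 0.03 0 0 0 0" --pt "126 0.12 0.02 0 0 0 0" --pt "133 0.12 0.02 0 0 0 0" --pt "140 0.12 0.02 0 0 0 0" --pt "147 0.12 0.03 0 0 0 0" --pt "154 0.12 0.03 0 0 0 0" --pt "170 0 0 0 0 0 0" --pt "170 0 0 0 0 0 0"

```text
time_s: 17.5
ee_pos: [0.5569, 0.0464, 0.0729]
eef_rot: [-3.139, -0.0, 1.801]
force: [-8.8, 1.2, 5.2]
grip_width: 0.0372
grip_force: 41.1
```

```bash
python3 -c "
from h import *
marks('s9.png')"
```

```text
red 8 [272.5 241.5] jig [16.8 39.9] left end [16.8 39.9]
yel 6 [264.5 247. ] jig [41.2 67.1] left end [47.5 67.1]
TCP jig [-4.9 24.4 72.8] F jig [-8.1  2.3  5.7] w 0.0374
```

Width is 37.4 mm at 41 N, so the lever is shut. Relieve the side load slightly and check.

Request:
apply_moves --pt "200 -0.06 -0.02 0 0 0 0" --pt "200 0 0 0 0 0 0" --pt "200 0 0 0 0 0 0" --pt "200 0 0 0 0 0 0"

```text
time_s: 17.95
ee_pos: [0.5568, 0.0463, 0.0728]
eef_rot: [-3.141, -0.0, 1.801]
force: [-3.8, 2.5, 0.7]
grip_width: 0.0375
grip_force: 41.7
```

```bash
python3 -c "
from h import *
marks('s10.png');snap('top','t10.png')
c=cv2.imread('pics/s10.png')[170:290,230:350];d=cv2.imread('pics/t10.png')[170:250,180:320]
a=cv2.resize(c,(400,400),interpolation=cv2.INTER_CUBIC);b=cv2.resize(d,(400,229),interpolation=cv2.INTER_CUBIC)
cv2.imwrite('pics/f.png',np.hstack([a,np.vstack([b,np.zeros((171,400,3),np.uint8)])]))"
```

```text
red 8 [272.5 241.5] jig [16.8 39.9] left end [16.8 39.9]
yel 6 [264.5 247. ] jig [41.2 67.1] left end [47.5 67.1]
TCP jig [-4.9 24.3 72.8] F jig [-3.4  3.   0.3] w 0.0373
```

View pics/f.png

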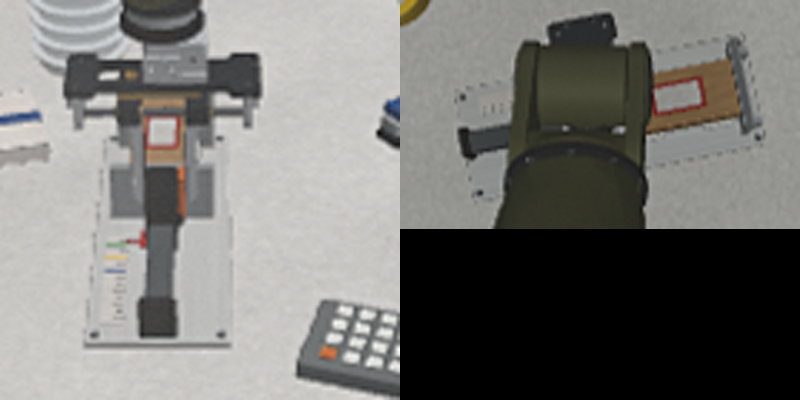

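The lever (185,195) stands upright against the block, the red pointer (130,241) lies by the green mark (115,243), and the pile is square against the fence. Handing in.

```bash
python3 -c "
from station import ctrl
print(ctrl.hand_in())"
```

```text
the job is handed in; nothing more can be done
None
```

I stacked both loose kraft cartons squarely on the jig carton, pushed the leg to the green mark and squeezed the lever shut. I handed the job in at about 18 s with lever and block still gripped at about 41 N; the hand-in returned no verdict.

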